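# Tighten the gear cover's four T-knobs crosswise in two passes

### The arm

A 6-joint arm with a two-finger parallel gripper is mounted at the origin on the work surface. World frame = base frame: x ahead of the robot, y to its left, z up, the work surface at z = 0. Lengths are in mm, angles in rad, forces in N, time in s.
With the tool pointing down it reaches from about 275 to 825 mm from the base axis. Payload 4.9 kg.
Tool frame: the origin (TCP) lies at the very end of the fingers, on their centre line; the grasp point (between the pads) lies 19 mm behind it; z points along the fingers, y is the line along which they close (so a half turn about z gives the same grasp; the last joint's range is limited). The gripper opens to 85 mm and grips with 20 to 120 N. Pads are 22 mm wide; open, the fingers measure 114 mm over their backs; the gripper's body (76 mm by 85 mm) begins 54 mm behind the grasp point. The pads swing forward as they close: fully open they stand 13 mm farther back than shut.
Start: joints at [-1.392, 0.326, -0.193, 1.052, 0, 1.437], TCP at [169.26, -523.325, 231.281] pointing down, gripper open.
Joint ranges: [-2.65, 2.65], [-0.97, 1.79], [-1.3, 1.35], [-1.93, 2.1], [-1.47, 1.37], [-3.14, 3.14]. Speed limits (rad/s): [2.57, 2.57, 3.14, 3.14, 3.14, 3.14].

### API

Orientations are given as [roll, pitch, yaw] about the fixed x, y, z axes, in that order (R = Rz(yaw) Ry(pitch) Rx(roll)).
In Python, from bench import bot, solve_ik, imaging gives the robot as it stands. Calls block until the motion is done:
- bot.move_ptp(position, orientation): joint-space move of the TCP to a pose.
- bot.movel(position, rot=None, max_speed=150, threshold=None): straight line of the TCP; rot=None keeps the orientation; max_speed is the mean speed in mm/s. With threshold (N) it stops when the force on the tool has changed by that much, and returns True; else False.
- bot.move_j(angles): joint-space move.
- bot.grip(opening, effort=None): opening from 0.0 (shut) to 1.0 (fully open); effort is the grip in N (None keeps the last); returns when the fingers have stopped.
- bot.dwell(seconds).
- solve_ik(position, orientation): joint angles nearest the present ones, or None.
- bot.get_state(): the state.
- imaging.capture(name): name is "side" or "top"; returns the picture (384x512x3 uint8, blue, green, red); there is no depth.
- imaging.camera_model(name): a dict with "K" (3x3 intrinsics, pixels), "position" and "rotation" of the camera in the world. Camera axes: x right, y up, looking along -z (the intrinsics and any distortion apply to the point x, -y, -z); pixel columns grow to the right and rows downward; lengths in mm; the calibration is good to about 2 mm. A picture is of the moment at which its call begins. camera_model takes no time and is no camera call.
A pose or a line that the arm cannot do raises bot.IKError and nothing moves.
- bot.sign_off(): hands the job in; it is judged then, once.
The state is a dict: "t": time; "qpos": joint angles; "joint_velocities": joint speeds; "effort": joint torques, N m; "tcp_pos": TCP position; "orientation": TCP orientation; "contact_force": force on the tool from outside, world axes, zero at the start; "wrist_torque": the same for the moment, N m; "opening": opening from 0.0 (shut) to 1.0 (fully open); "gripper_force": force on a finger pad.
Only numpy, scipy, OpenCV 4.12 (cv2) and the standard library are available. Lean on these libraries where they do the work, as an engineer would, in place of code of your own. Each camera call takes 0.05 s, during which the arm holds its last target. There are 200 camera calls.

### The job

The gear cover sits on its gasket with its four T-knobs only started. Tighten them clockwise by hand in two passes, each pass crosswise (after a knob the one diagonally opposite, then the other pair): first run every knob down until it just begins to bear on the cover, no further; then go round crosswise again and bring each up firm, to about 0.35 N m. Do not overtighten any knob, let go at the end, and leave the lamp, the tools and the other parts lying about alone.

Things in the scene. Friction and masses are not known exactly. Their poses are not given: they have to be found in the camera images.
- gear_case: Green cast gear case, fixed: foot 220 x 220 mm, round top flange 200 mm across, its face 88 mm above the shelf. Origin: centre of the underside, at shelf level; z up; its drive shaft sticks out on +y. The four upright knob axes stand at x = +-48 mm, y = +-48 mm in this frame: 96 mm between neighbours, 136 mm across the diagonal.
- cover: Round aluminium gear cover, 192 mm across, 8 mm thick, on the studs; flat dome and small breather in the middle (top 32 mm over the underside), four round bosses under the knobs (tops 12 mm over the underside, 103 mm above the shelf). It does not visibly move. Origin: centre of its underside, z up.
- knob1: Dark steel T-knob at the +x +y corner of the case's frame, diagonally opposite knob3. Origin: on its axis at the underside of its flange (28 mm across, 7 mm high), which comes to bear on the cover; z up, x along its bar handle. The bar is 50 mm long (x), 12 mm thick (y, grip it here), 18 mm high, centre 31 mm above the origin, on a web 24 x 10.5 mm.
- knob2: Dark steel T-knob at the -x +y corner of the case's frame, diagonally opposite knob4. Same shape as knob1. All four: clockwise seen from above tightens; the knob sinks 0.64 mm per rad (4 mm pitch) and stays where it is left. Each starts 0.45 to 1.15 rad short of bearing on the cover, which is too fine to be seen: it has to be felt.
- knob3: Dark steel T-knob at the -x -y corner of the case's frame, diagonally opposite knob1. Same shape as knob1. Torque of all four, held still after a turn: the locking insert drags with 0.10 to 0.14 N m; when the knob meets the cover the torque steps up to about 0.22 and then climbs by 0.30 N m per rad (all about 0.04 more while moving). The bar is rubber-sleeved and twists 0.33 rad per N m against the knob, so it must be wound up again after each regrasp.
- knob4: Dark steel T-knob at the +x -y corner of the case's frame, diagonally opposite knob2. Same shape as knob1. All four: it just begins to bear when the torque steps up to 0.22 (up to 0.27 N m is still just bearing); firm is 0.35 N m (0.32 to 0.40 is good), 0.4 rad past meeting the cover; above 0.45 N m is overtightened.
- spare_lamp_mid (a point): Spare amber lamp with brass bayonet cap, 60 mm long, 27 mm thick, lying in the tray; the point is its middle. Leave alone.
- tray: Steel tray 110 x 80 mm, 18 mm high; origin at the centre of its underside. Leave alone.
- droop_knob_mid (a point): Brass speed droop knob, 52 mm across, 26 mm high; the point is its middle. Leave alone.
- pawl_mid (a point): Steel ratchet pawl, about 75 mm long, 10 mm high, lying flat; the point is its middle. Leave alone.
- screwdriver: Screwdriver lying on the shelf along its own x; origin at its middle, on the shelf. Leave alone.
- wrench: Wrench lying on the shelf along its own x; origin at its middle, on the shelf. Leave alone.
- tin: Round steel tin 60 mm across, 45 mm high; origin at the centre of its underside. Leave alone.

How it is judged:
By the outcome, as a careful person would: the job done as asked, in the order asked, and still so for the second after the job is handed in, with the robot touching nothing.
It also fails if it takes over 72 s, if anything falls off the work surface, if the arm or the gripper's body presses on something with over 40 N, if the wrist force passes 120 N, or if a joint passes its speed limit or range.

## Working session

There is one attempt and no reset: what is moved stays moved. The work goes in short steps, each a Python script; the robot and the scene stay as the last script left them, time stands still between calls to the robot, and variables do not carry over. Pictures are saved under pics/ and viewed, at most 10 in all, crops included, and the job is handed in when it is done.

```bash
ls; mkdir -p pics
python3 - <<'E'
from bench import bot, imaging
import cv2, numpy as np
for n in("top","side"):
    im=imaging.capture(n); cv2.imwrite(f"pics/{n}0.png",im)
    m=imaging.camera_model(n); print(n,{k:np.round(v,3).tolist() if not isinstance(v,str) else v for k,v in m.items()})
a=[cv2.imread(f"pics/{n}0.png") for n in("top","side")]
s=bot.get_state();print(s)
E
```

```text
pics
top {'K': [[402.843, 0.0, 259.536], [0.0, 402.843, 188.554], [0.0, 0.0, 1.0]], 'position': [442.588, 103.469, 1023.311], 'rotation': [0.157, -0.014, -1.547]}
side {'K': [[369.39, 0.0, 254.002], [0.0, 369.39, 188.424], [0.0, 0.0, 1.0]], 'position': [158.204, 674.564, 896.323], 'rotation': [0.714, 0.015, -2.54]}
{'t': 0.1, 'qpos': array([-1.39221374e+00,  3.26875476e-01, -1.93475012e-01,  1.05200556e+00,
        1.18537092e-05,  1.43664253e+00]), 'joint_velocities': array([ 0.00300328, -0.00178378,  0.00068721, -0.00106913,  0.00031252,
       -0.00022426]), 'effort': array([ 9.33620468e-04, -4.44240546e+01,  2.63037962e+01,  7.92967243e-03,
       -4.72918498e-05, -4.35412900e-06]), 'tcp_pos': array([ 169.16054143, -522.79536875,  230.58039768]), 'orientation': array([-3.14004854e+00, -2.20361902e-04,  3.12736197e-01]), 'contact_force': array([-0.09218438, -0.75091259, -1.00293921]), 'wrist_torque': array([ 0.0123134 , -0.01640245, -0.0115406 ]), 'gripper_force': 0.0, 'opening': 1.0008137115241778}
```

View pics/top0.png

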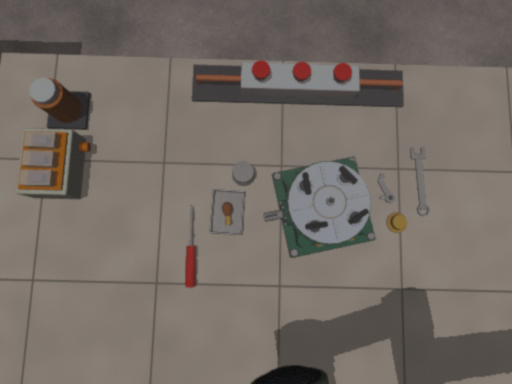

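View pics/side0.png

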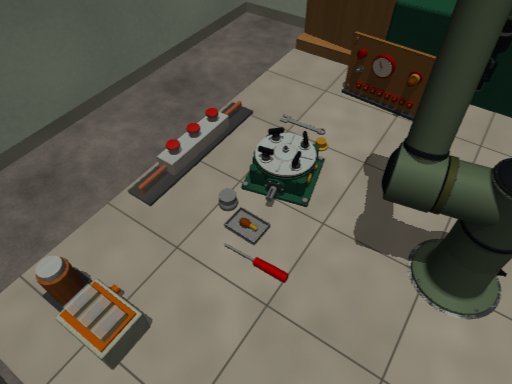

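The top view shows the case centred near pixel (328,203), with its shaft to the left (+y) at (270,216). The dark T-knobs are near (306,183), (348,175), (316,226) and (358,216), and the side view confirms this layout. Next I'll segment the knobs.

```bash
cat > h.py <<'E'
import numpy as np, cv2
from scipy.spatial.transform import Rotation as R
from bench import bot, imaging, solve_ik
def ray(n,uv,z):
    m=imaging.camera_model(n); K=np.array(m["K"]); r=np.array(m["rotation"])
    Rm=r if r.shape==(3,3) else R.from_euler("xyz",r).as_matrix()
    uv=np.atleast_2d(uv).astype(float)
    d=np.c_[(uv[:,0]-K[0,2])/K[0,0],-(uv[:,1]-K[1,2])/K[1,1],-np.ones(len(uv))]@Rm.T
    p=np.array(m["position"]); return p+d*((z-p[2])/d[:,2])[:,None]
E
python3 - <<'E'
from h import *
im=cv2.imread("pics/top0.png"); 
m=((im.max(2)<75)).astype(np.uint8)
n,l,st,c=cv2.connectedComponentsWithStats(m)
for i in range(1,n):
    if np.hypot(*(c[i]-[328,203]))<45 and st[i,4]>25:
        ys,xs=np.where(l==i); p=ray("top",np.c_[xs,ys],134)[:,:2]
        w,v=np.linalg.eigh(np.cov(p.T)); 
        print(st[i],c[i].round(1),p.mean(0).round(1),np.sqrt(12*w).round(1),np.arctan2(v[1,1],v[0,1]).round(3))
print(ray("top",[[328,203],[270,216]],0).round(1))
a=cv2.resize(im[150:260,270:390],None,fx=4,fy=4,interpolation=cv2.INTER_CUBIC)
s=cv2.imread("pics/side0.png")[115:205,235:335]; s=cv2.resize(s,(400,440) if 0 else None,fx=3.2,fy=3.2,interpolation=cv2.INTER_CUBIC)
o=np.zeros((440,800,3),np.uint8); o[:,:480]=a; o[:288,480:]=s; cv2.imwrite("pics/c1.png",o)
E
```

```text
[292 167  13  14  28] [297.  172.9] [621.5  10.9] [ 7.  42.2] 2.406
[340 166  17  18 171] [346.7 175.5] [ 618.5 -101.2] [23.  40.7] 0.797
[300 173  11  21 142] [305.4 183.8] [597.   -8.1] [18.5 42.2] -3.014
[279 175  40  73 469] [291.3 216.4] [523.3  22.7] [ 41.3 164.9] -2.78
[349 209  19  15 144] [357.  216.1] [ 527.3 -123.3] [17.  44.1] 2.142
[306 221  22  11 144] [315.7 225.3] [504.6 -31.5] [17.4 41.6] 1.765
[[571.9 -83.4   0. ]
 [534.8  64.7   0. ]]
```

View pics/c1.png

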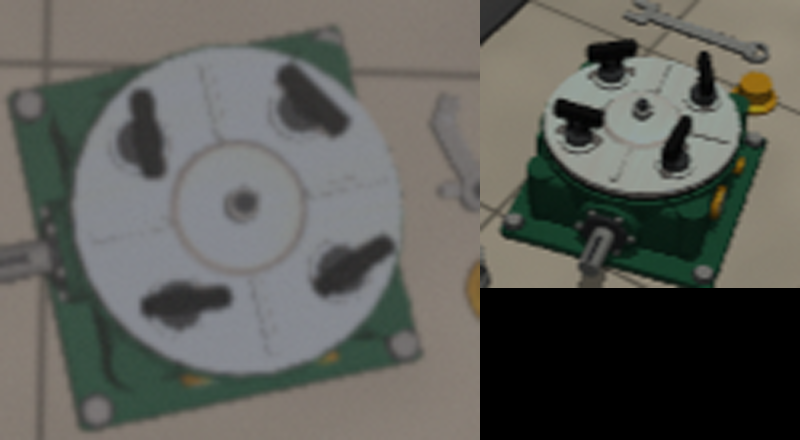

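The crop shows the four bars as the darkest strips, with grey flanges and shadows beside them. I'll isolate the bars with a stricter threshold and check them against the 96 mm square.

Run:
```python
from h import *
im=cv2.imread("pics/top0.png"); im4=cv2.resize(im,None,fx=4,fy=4,interpolation=cv2.INTER_CUBIC)
seeds=dict(k1=(305.4,183.8),k2=(315.7,225.3),k3=(357,216.1),k4=(346.7,175.5))
for T in(40,46,52):
    P={}
    n,l,st,c=cv2.connectedComponentsWithStats((im4.max(2)<T).astype(np.uint8))
    for k,s in seeds.items():
        c2=[i for i in range(1,n) if np.hypot(*((c[i]+.5)/4-.5-s))<7 ]
        if not c2: print(k,"none");continue
        i=max(c2,key=lambda i:st[i,4])
        ys,xs=np.where(l==i); uv=(np.c_[xs,ys]+.5)/4-.5
        p=ray("top",uv,142)[:,:2].astype(np.float32); r=cv2.minAreaRect(p)
        w,v=np.linalg.eigh(np.cov(p.T)); P[k]=np.array(r[0])
        print(T,k,np.round(r[0],1),np.round(r[1],1),"pca",p.mean(0).round(1),np.sqrt(12*w).round(1),(np.arctan2(v[1,1],v[0,1])%np.pi).round(3))
    if len(P)==4:
        ks=list(P); print([np.linalg.norm(P[ks[i]]-P[ks[(i+1)%4]]).round(1) for i in range(4)],np.mean(list(P.values()),0), [np.arctan2(*(P[a]-P[b])[::-1]).round(3) for a,b in(("k1","k3"),("k2","k4"))])
# other reference: cover disc rim at z=~99
hsv=cv2.cvtColor(im,cv2.COLOR_BGR2HSV)
g=((hsv[...,0]>50)&(hsv[...,0]<90)&(hsv[...,1]>70)).astype(np.uint8);
```

```text
k1 none
k2 none
k3 none
k4 none
k1 none
46 k2 [507.1 -34. ] [2.7 3.3] pca [507.  -33.8] [2.4 3.9] 0.864
46 k3 [ 516.1 -109.3] [7.3 7.5] pca [ 516.9 -109.2] [6.7 7. ] 2.295
k4 none
52 k1 [597.3  -8.8] [44.  12.2] pca [595.2  -8.9] [ 9.6 38.7] 0.156
52 k2 [505.2 -31.2] [12.4 44.7] pca [504.8 -30.1] [ 9.8 40.1] 1.721
52 k3 [ 526.6 -123.4] [12.3 46.1] pca [ 525.8 -121.9] [10.  41.4] 2.176
52 k4 [617.2 -99.5] [43.5 14.2] pca [ 617.7 -100.1] [11.1 36. ] 0.791
[np.float64(94.8), np.float64(94.7), np.float64(93.8), np.float64(92.9)] [561.57554626 -65.7366879 ] [np.float64(1.018), np.float64(2.594)]
```

The bars measure 44 x 12 mm and the diagonal angles agree: case yaw about 0.235, centre about (561.6, -65.7). I'll start with knob1, approaching carefully and checking forces at the grip.

```bash
cat >> h.py <<'E'
C=np.array([561.6,-65.7]); YAW=0.235
KN={1:(48,48),2:(-48,48),3:(-48,-48),4:(48,-48)}
BAR={1:.156,2:1.721,3:2.176,4:.791}
def kpos(k):
    c,s=np.cos(YAW),np.sin(YAW); return C+np.array([[c,-s],[s,c]])@KN[k]
def goto(xy,z,yaw,lo=-1.9):
    """joint move to a down pose, grasp half-turn chosen so that q6 lies in [lo,lo+pi)"""
    q=np.array(solve_ik([*xy,z],[np.pi,0,yaw])); n=np.floor((q[5]-lo)/np.pi); q[5]-=n*np.pi
    bot.move_j(q); return yaw+n*np.pi
def read(n=6,dt=.015):
    a=[]
    for _ in range(n):
        bot.dwell(dt); s=bot.get_state(); a.append([*s["contact_force"],*s["wrist_torque"]])
    return np.mean(a,0)
Z=117.
E
python3 - <<'E'
from h import *
p=kpos(1); print(p)
bot.grip(.4,60)
y=goto(p,175,BAR[1]); s=bot.get_state(); print(s["t"],y,s["qpos"].round(3),s["tcp_pos"].round(1),s["orientation"].round(3))
f0=read(); print("free",f0.round(3))
print(bot.movel([*p,Z],max_speed=80,threshold=8)); s=bot.get_state();print(s["t"],s["tcp_pos"])
f0=read(); print("free",f0.round(3))
cv2.imwrite("pics/t1.png",cv2.resize(imaging.capture("top")[130:260,250:400],None,fx=4,fy=4,interpolation=cv2.INTER_CUBIC))
E
```

```text
[597.10422508  -7.84284831]
3.0417 3.2975926535897933 [-0.138  0.453 -0.15   0.968 -0.    -0.293] [597.1  -8.7 175.1] [-3.141  0.    -2.987]
free [ 0.066 -0.089  0.178 -0.012 -0.003  0.005]
False
4.0167 [597.50268543  -7.8805448  117.40970922]
free [-0.042  0.122 -0.077 -0.01  -0.004  0.011]
```

View pics/t1.png

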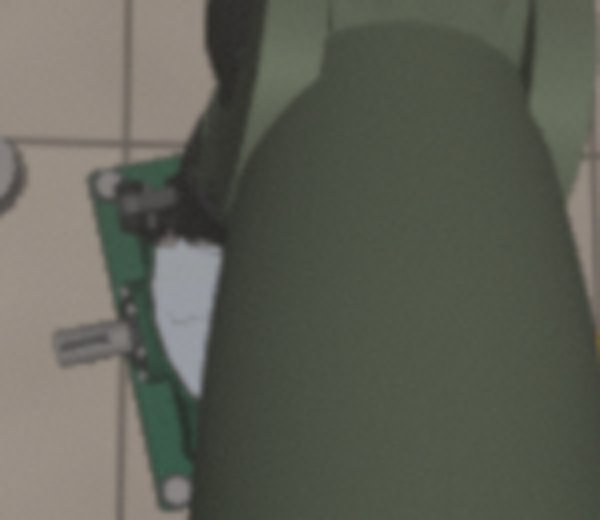

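The arm hides the knob in this view, but the fingers came down around the bar without touching it. Now I'll grip, watch the opening and forces, and make a first turn.

```bash
cat >> h.py <<'E'
def turn(p,z0,y0,a):
    """bar turned clockwise by a from y0, following the thread"""
    bot.move_ptp([*p,z0-.64*a],[np.pi,0,y0-a])
E
python3 - <<'E'
from h import *
p=kpos(1); y=BAR[1]+np.pi; b=read()
bot.grip(0.,60); s=bot.get_state(); f=read()-b
print(s["t"],s["opening"],s["gripper_force"],s["tcp_pos"].round(2),f.round(3))
for a in(.1,.2,.3):
    turn(p,Z,y,a); s=bot.get_state(); f=read()-b; print(a,round(s["t"],2),s["qpos"][5].round(3),s["orientation"].round(3),s["tcp_pos"].round(2),f.round(3))
E
```

```text
4.5917 0.13080126775539683 61.11565411090851 [597.33  -8.5  117.47] [-1.105 -3.033  3.942 -0.649  0.219  0.024]
0.1 4.94 -0.195 [-3.141e+00  1.000e-03 -3.083e+00] [597.35  -8.32 117.39] [-1.255 -3.395  5.412 -0.714  0.324  0.11 ]
0.2 5.29 -0.095 [-3.141e+00  1.000e-03  3.100e+00] [597.35  -8.14 117.31] [-1.51  -2.988  5.714 -0.613  0.313  0.11 ]
0.3 5.64 0.005 [-3.141e+00  1.000e-03  3.000e+00] [597.39  -7.96 117.27] [-0.908 -2.626  5.225 -0.525  0.283  0.124]
```

The grip is good: the opening matches 12 mm, side force is only about 3 N, and drag reads about 0.12 N m with positive Mz meaning clockwise. I'll continue knob1 to bearing.

```bash
cat >> h.py <<'E'
import json,os
def save(k,**d):
    D=load(); D[str(k)]=d; json.dump(D,open("st.json","w"))
def load(): return json.load(open("st.json")) if os.path.exists("st.json") else {}
def seek(k,p,y,b,a):
    """turn on in small steps until the held torque shows the step to ~0.22"""
    log=[]
    while a<1.45:
        T=read()[5]-b; log.append((round(a,2),round(T,3)))
        if T>.19: T=np.mean([T,read(8)[5]-b]); log.append(round(T,3))
        if T>=.212: break
        a+=.08 if T<.16 else .03
        turn(p,Z,y,a)
    print(k,log); return a,T
def release(k,p,y,a,T):
    bot.grip(.4); bot.movel([*p,168],max_speed=150)
    save(k,yaw=y-a+.33*T,a=a,T=T); print("t",bot.get_state()["t"])
E
python3 - <<'E'
from h import *
p=kpos(1); y=BAR[1]+np.pi
a,T=seek(1,p,y,.011,.3); release(1,p,y,a,T)
E
```

```text
1 [(0.3, np.float64(0.105)), (0.38, np.float64(0.135)), (0.46, np.float64(0.089)), (0.54, np.float64(0.095)), (0.62, np.float64(0.121)), (0.7, np.float64(0.113)), (0.78, np.float64(0.113)), (0.86, np.float64(0.113)), (0.94, np.float64(0.139)), (1.02, np.float64(0.176)), (1.05, np.float64(0.225)), np.float64(0.227)]
t 10.3167
```

```bash
cat >> h.py <<'E'
def grasp(p,yaw,lo):
    y=goto(p,168,yaw,lo)
    if bot.movel([*p,Z],max_speed=110,threshold=10): raise SystemExit("contact on descent")
    b=read(8); bot.grip(0.,60); s=bot.get_state(); f=read(4)-b
    print("grip",round(s["opening"],3),f.round(2),round(s["t"],2))
    if abs(s["opening"]-.131)>.02 or np.linalg.norm(f[:3])>15 or abs(f[5])>.12: raise SystemExit("check grip")
    return y,b[5]
E
python3 - <<'E'
from h import *
p=kpos(3); y,b=grasp(p,BAR[3],-1.9); turn(p,Z,y,.3); a,T=seek(3,p,y,b,.3); release(3,p,y,a,T)
E
```

```text
grip 0.127 [ 1.44  2.33  4.11  0.51 -0.35  0.06] 11.99
3 [(0.3, np.float64(0.152)), (0.38, np.float64(0.151)), (0.46, np.float64(0.121)), (0.54, np.float64(0.18)), (0.57, np.float64(0.161)), (0.6, np.float64(0.169)), (0.63, np.float64(0.175)), (0.66, np.float64(0.171)), (0.69, np.float64(0.181)), (0.72, np.float64(0.228)), np.float64(0.217)]
t 16.675
```

Knob3's readings are ambiguous: the drag plateau is about 0.17 and the step is barely visible. I'll regrasp it now and verify before moving on.

Run:
```python
from h import *
p=kpos(3); d=load()["3"]; y,b=grasp(p,d["yaw"],-1.9); a=.04; L=[]
while a<.2:
    turn(p,Z-.4,y,a); T=read(12)[5]-b; L.append((round(a,3),round(T,3)))
    if T>.228: break
    a+=.025
print(b,L,bot.get_state()["t"]); save(3,y=y,a=a,T=T,b=b,yaw=y-a+.33*T)
```

```text
grip 0.128 [ 2.81  0.59  3.34  0.13 -0.66  0.  ] 20.46
0.011768784154734526 [(0.04, np.float64(0.099)), (0.065, np.float64(0.167)), (0.09, np.float64(0.22)), (0.115, np.float64(0.24))] 22.325
```

The regrasp confirms it: the torque climbs at the rubber slope and bends at about 0.23, so knob3 is bearing. On to knobs 2 and 4.

```bash
sed -i 's/168\b/158/g; s/max_speed=110/max_speed=150/; s/a+=.08 if T<.16 else .03/D.append(T); a+=.08 if T<min(.19,np.median(D)+.035) else .03/; s/    log=\[\]$/    log=[]; D=[]/; s/T=read()\[5\]-b; log/T=read(8)[5]-b; log/' h.py
python3 - <<'E'
from h import *
d=load()["3"]; release(3,kpos(3),d["y"],d["a"],d["T"])
p=kpos(2); y,b=grasp(p,BAR[2],-1.9); turn(p,Z,y,.32); a,T=seek(2,p,y,b,.32); save(2,y=y,a=a,T=T,b=b)
print(bot.get_state()["t"])
E
```

```text
t 23.1
grip 0.127 [ 3.11  1.25  4.56  0.24 -0.53  0.  ] 26.52
2 [(0.32, np.float64(0.128)), (0.4, np.float64(0.137)), (0.48, np.float64(0.154)), (0.56, np.float64(0.137)), (0.64, np.float64(0.122)), (0.72, np.float64(0.144)), (0.8, np.float64(0.146)), (0.88, np.float64(0.14)), (0.96, np.float64(0.134)), (1.04, np.float64(0.141)), (1.12, np.float64(0.162)), (1.2, np.float64(0.254)), np.float64(0.257)]
31.475
```

Run:
```python
from h import *
d=load()["2"]; release(2,kpos(2),d["y"],d["a"],d["T"])
p=kpos(4); y,b=grasp(p,BAR[4],-1.9); turn(p,Z,y,.36); a,T=seek(4,p,y,b,.36); save(4,y=y,a=a,T=T,b=b)
print(bot.get_state()["t"])
```

```text
t 32.25
grip 0.129 [ 1.94 -2.4   3.78 -0.45 -0.36 -0.03] 36.06
4 [(0.36, np.float64(0.124)), (0.44, np.float64(0.138)), (0.52, np.float64(0.132)), (0.6, np.float64(0.137)), (0.68, np.float64(0.136)), (0.76, np.float64(0.137)), (0.84, np.float64(0.127)), (0.92, np.float64(0.161)), (1.0, np.float64(0.247)), np.float64(0.25)]
39.8917
```

All four knobs are just bearing. The second pass goes in the same crosswise order, starting with knobs 1 and 3.

```bash
cat >> h.py <<'E'
def firm(k):
    d=load()[str(k)]; p=kpos(k); T0=d["T"]
    y,b=grasp(p,d["yaw"],-1.4)
    a=.33*.31+(.31-T0)*3.33; L=[]
    for i in range(4):
        turn(p,Z-.5,y,a); T=read(14)[5]-b; L.append((round(a,3),round(T,3)))
        if T>.342: break
        a+=min((.357-T)*3.66,.3)
    print(k,L); release(k,p,y,a,T)
E
python3 - <<'E'
from h import *
d=load()["4"]; release(4,kpos(4),d["y"],d["a"],d["T"])
firm(1)
E
```

```text
t 40.6667
grip 0.129 [ 1.08  0.82  5.14  0.25 -0.19  0.09] 42.3
1 [(0.379, np.float64(0.325)), (np.float64(0.496), np.float64(0.359))]
t 44.3083
```

Run:
```python
from h import *
firm(3)
firm(2)
```

```text
grip 0.124 [ 3.23  0.3   4.57  0.14 -0.65  0.04] 45.79
3 [(0.334, np.float64(0.293)), (np.float64(0.569), np.float64(0.353))]
t 47.85
grip 0.131 [ 0.35 -2.58  5.43 -0.59 -0.07  0.02] 51.0
2 [(0.277, np.float64(0.271)), (0.577, np.float64(0.357))]
t 53.0667
```

Run:
```python
from h import *
firm(4)
bot.movel([*kpos(4),230],max_speed=200)
s=bot.get_state(); print(s["t"],s["contact_force"].round(2))
cv2.imwrite("pics/end.png",imaging.capture("side"))
```

```text
grip 0.125 [-1.47 -0.12  4.63 -0.09  0.34  0.02] 54.55
4 [(0.301, np.float64(0.285)), (np.float64(0.564), np.float64(0.347))]
t 56.6083
57.1167 [-1.15 -0.19 -0.53]
```

View pics/end.png

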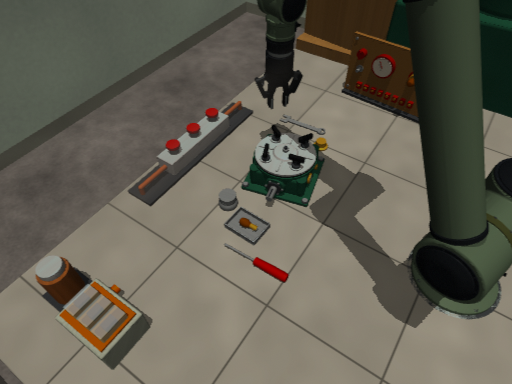

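The gripper is clear of the case (fingers near pixel (280,95)). All four knobs are in place, and the tin, tray with lamp, screwdriver and wrench haven't moved.

```bash
python3 -c "
from bench import bot
print(bot.sign_off())"
```

```text
the job is handed in; nothing more can be done
None
```

I tightened all four knobs crosswise (1-3-2-4) in two passes: just bearing at about 0.23–0.26 N m, then firm at 0.35–0.36 N m. I regrasped knob 3 once in the first pass to confirm it was bearing, let go at the end, and handed the job in at about 57 s.

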